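# Swing the gong board round to the pin

### The job

Swing the heavy board that carries the gong round until the middle of its end faces the brass pin, and leave it standing still there, untouched for a few seconds. It coasts on almost frictionless bearings: push and catch it with the closed fingers only against the springy buffer bars along its two sides, gently enough that no buffer is driven fully in and the board never runs against its end stops, and do not touch the felt or the gong on top. Leave the pin arm and the other things on the bench where they are.

Things in the scene. Friction and masses are not known exactly. Their poses are not given: they have to be found in the camera images.
- board (a joint): angle of the swinging board about its vertical pivot, rad, positive counter-clockwise from above; at 0 it points from the stand along the stand's -x (towards the robot; the stand is turned up to 0.1 rad either way). Hard stops at -0.95 and 0.95; past 0.9 either way counts as running into them. Keep it below 0.6 rad/s. Released, its speed decays with a time constant of about 25 s
- board_end (a point): middle of the free end, 355 mm from the pivot, 110 mm above the bench; x axis from the end towards the pivot, y across, z up; turns with the board. Board: wooden deck 340 x 130 mm from 10 to 350 mm from the pivot, 90 to 110 mm above the bench, on a narrow steel beam.
- face_left (a point): push point on the outer face of the buffer bar on the board's own +y side, 290 mm from the pivot, 97 mm off the centre line when relaxed, 67 mm above the bench; axes as board_end. The dark rubber-clad bar spans 90 to 340 mm from the pivot, 50 to 84 mm above the bench, and slides in under the deck on springs
- face_right (a point): the like point on the buffer bar on the board's own -y side, 97 mm off the centre line when relaxed. Moment of inertia of all that swings 0.16 kg m2 nominal (hidden mass -30 to +40 percent), bearing drag 0.006 N m s/rad, dry friction 0.0001 N m
- buffer_left (a joint): how far the left buffer bar is pressed in, m, 0 relaxed to 0.035; over 0.033 counts as driven fully in. Spring 15 N/m, damping 0.15 N s/m, bar 0.12 kg: hardly damped, so a board that runs onto a still finger bounces off
- buffer_right (a joint): how far the right buffer bar is pressed in, m, 0 relaxed to 0.035
- indicator (a joint): angle of the low, stiff steel pin arm under the board about the same pivot axis, same zero and sign as board: the angle at which the board must come to rest. It stays where it is set. The flat arm is 24 mm wide, its top 32 mm above the bench
- pivot (a point): point on the board's vertical pivot axis, 110 mm above the bench; x axis along the board's centre line, from its end towards the pivot, z up. The axis is a steel column, 162 mm high, radius 22 mm (hub of radius 45 mm up to 121 mm above the bench)
- pin (a point): tip of the upright brass pin on the end of the pin arm, 390 mm from the pivot axis, 85 mm above the bench; foot 30 mm in diameter. The board's end passes it with 20 mm to spare
- gong_top (a point): top of the boss of the copper gong (120 mm across, 37 mm high, fixed on the board's felt) centred 145 mm from the pivot, 151 mm above the bench. Grey felt, not to be touched either, covers the board's top (4 mm thick, to 114 mm above the bench) and its end face (5 mm)
- bell_tray: bystander: dark wooden tray 160 x 210 x 45 mm with small copper bells; origin at the centre of its underside
- mug: bystander: white mug, 80 mm across, 90 mm high; origin at the centre of its underside
- mallet: bystander: hammer lying on the bench
- strips: bystander: two copper strips 220 x 40 mm, stacked 16 mm high; origin at the centre of the underside

How it is judged (in metres and radians):
On the way, in this order (a step that is already met when the one before it is completed fails the run):
1. the board is swinging towards the pin (velocity of joint board below -0.06 rad/s), for 0.2 s.
2. the board stands still facing the pin, untouched, for 3 s (y of pin in the frame of board_end between -0.034 and 0.034 m and velocity of joint board between -0.025 and 0.025 rad/s and contact force between the arm and board below 0.2 N), for 3 s.
At the end, for the whole second after the job is handed in: the pin lies within 34 mm (about 0.087 rad) of the board's centre line, the board turns slower than 0.025 rad/s and nothing touches it; this has lasted at least 3 s (all of step 2).
It fails at once if the board is run into an end stop (value of joint board below -0.9 rad or value of joint board above 0.9 rad).
It fails at once if the board is flung (over 0.6 rad/s) (velocity of joint board below -0.6 rad/s or velocity of joint board above 0.6 rad/s).
It fails at once if the board is bumped (a buffer is driven in over 33 mm, or over 15 N) (contact force between the arm and board above 15 N or value of joint any of buffer_left, buffer_right above 0.033 m).
It fails at once if the felt or the gong is touched (contact force between the arm and board_c0 above 0.3 N or contact force between the arm and board_c1 above 0.3 N or contact force between the arm and board_c2 above 0.3 N or contact force between the arm and board_c3 above 0.3 N).
It fails at once if the pin arm or a bystander is moved (distance of pin from where it was at the start of the episode above 0.015 m or distance of any of bell_tray, mug, mallet, strips from where it was at the start of the episode above 0.03 m).
It also fails if it takes over 40 s, if anything falls off the work surface, if the arm or the gripper's body presses on something with over 40 N, if the wrist force passes 120 N, or if a joint passes its speed limit or range.

### The arm

A 6-joint arm with a two-finger parallel gripper is mounted at the origin on the work surface. World frame = base frame: x ahead of the robot, y to its left, z up, the work surface at z = 0. Lengths are in mm, angles in rad, forces in N, time in s.
With the tool pointing down it reaches from about 350 to 775 mm from the base axis. Payload 7.3 kg.
Tool frame: the origin (TCP) lies at the centre of the arm's flange, where the gripper is bolted on; the fingertips stand 178 mm ahead of it and the grasp point (between the pads) lies 159 mm ahead of it; z points along the fingers, y is the line along which they close (so a half turn about z gives the same grasp; the last joint's range is limited). The gripper opens to 92 mm and grips with 3 to 60 N. Pads are 19 mm wide; open, the fingers measure 130 mm over their backs; the gripper's body (75 mm by 190 mm) begins 47 mm behind the grasp point.
Start: joints at [1.146, 0.342, 1.524, -0, 1.275, -0.146], TCP at [144.459, 504.737, 404.741] pointing down, gripper open.
Joint ranges: [-2.53, 2.53], [-0.77, 2.02], [0.04, 2.7], [-1, 4.14], [0.28, 2.66], [-3.11, 3.11]. Speed limits (rad/s): [2.57, 2.57, 3.14, 3.14, 3.14, 3.14].

### API

Orientations are given as [roll, pitch, yaw] about the fixed x, y, z axes, in that order (R = Rz(yaw) Ry(pitch) Rx(roll)).
In Python, from plant import * gives the robot as it stands. The module is installed in compiled form; this text tells all that it offers.
- The arm moves only by the shell command python3 -m inch 'ROWS'. ROWS is JSON, a list of rows, each a list of 5 numbers: the shift along the tool's x, y, z in m, then the turn about the tool's z in rad, then the opening, from 0 (shut) to 1 (fully open). In form: [[tx, ty, tz, spin, claw], ...]. A call has 1 to 8 rows; each row is the pose to reach, as a shift and turn from the pose commanded when the call began, along the tool's axes at that moment; what a row does not reach only later rows make up. A row lasts 1/12 s, in which the tool goes at most 41.7 mm and 7.16 degrees, less where a joint would pass 70% of its speed; a pose out of reach is approached as far as the arm can. A call with a gripper value outside its range is refused whole. The fingers move at their own pace and stop on an object; the grip force is fixed at half the most. Time passes only in rows, so rows that repeat a pose let the fingers close. It gives the time, the measured TCP pose, the force, the opening and the grip force at its end, in the units of the state.
- get_obs(): the state, without advancing time (a new reading comes with each control period).
- capture(name): name is "scene" or "top" or "wrist"; returns a dict with "color" (400x640x3 uint8, red, green, blue), "intrinsics" (3x3 intrinsics, pixels), "pose" (4x4, takes a point from camera to world coordinates). Camera axes: x right, y down, z forward; pixel columns grow to the right and rows downward; lengths in mm; the calibration is good to about 2 mm. A picture is of the moment at which its call begins. There is no depth.
- close_job(): hands the job in; it is judged then, once.
Trained networks look in a picture, given as the dict that the camera call returned (one of the last four; its "shot" number tells which), for a name from the list of things; names that differ only in an ending like _2 or _b are one class to them, and where a whole thing is asked for, a point or a joint stands for the part that bears it (a point fixed in the world has none). Each returns a list of dicts, best first, with "conf" (0 to 1); they miss things now and then, are a little off and sometimes report something else, mostly with a low value. They report only what shows in the picture. A call takes as long as a camera call.
- look_for(picture, target): "rect" ([centre column, centre row, width, height] in pixels, round what is visible of it).
- trace(picture, target): "pixels" (400x640 bool, what is visible of it) and "rect" ([centre column, centre row, width, height] in pixels, round what is visible of it).
- tip_of(picture, target): "centre" ([column, row] in pixels: a listed point, or the origin of a listed thing).
The state is a dict: "time": time; "joint_positions": joint angles; "dq": joint speeds; "tau": joint torques, N m; "tool_pos": TCP position; "tcp_rot": TCP orientation; "contact_force": force on the tool from outside, world axes, zero at the start; "moment": the same for the moment, N m; "grip_width": finger opening in mm; "finger_force": force on a finger pad.
Only numpy, scipy, OpenCV 4.12 (cv2) and the standard library are available. Lean on these libraries where they do the work, as an engineer would, in place of code of your own. Each camera call takes 0.05 s, during which the arm holds its last target. There are 200 camera calls.

## Working session

There is one attempt and no reset: what is moved stays moved. The work goes in short steps, Python scripts to look and compute and a shell command to move; the robot and the scene stay as the last step left them, time stands still between calls to the robot, and variables do not carry over. Pictures are saved under pics/ and viewed, at most 10 in all, crops included, and the job is handed in when it is done.

```bash
mkdir -p pics; cat > h.py <<'E'
from plant import *
import numpy as np, cv2
def tri(obs):
    A=[];b=[]
    for pic,px in obs:
        K=np.array(pic["intrinsics"]);T=np.array(pic["pose"])
        d=T[:3,:3]@np.linalg.inv(K)@[px[0],px[1],1];d/=np.linalg.norm(d)
        P=np.eye(3)-np.outer(d,d);A.append(P);b.append(P@T[:3,3])
    return np.linalg.lstsq(np.vstack(A),np.hstack(b),rcond=None)[0]
def onz(pic,px,z):
    K=np.array(pic["intrinsics"]);T=np.array(pic["pose"])
    d=T[:3,:3]@np.linalg.inv(K)@[px[0],px[1],1];o=T[:3,3]
    return o+d*(z-o[2])/d[2]
def save(pic,n): cv2.imwrite(f"pics/{n}.png",pic["color"][:,:,::-1])
E
python3 - <<'E'
from h import *
o=get_obs();print({k:np.round(v,3) for k,v in o.items()})
t=capture("top");s=capture("scene");save(t,"t0");save(s,"s0")
cv2.imwrite("pics/ts0.png",cv2.resize(np.vstack([t["color"],s["color"]])[:,:,::-1],(480,600)))
for n,z in dict(board_end=110,face_left=67,face_right=67,pivot=110,pin=85,gong_top=151,bell_tray=0,mug=0,mallet=0,strips=0).items():
    a=tip_of(t,n);b=tip_of(s,n)
    r=[n]
    if a:r+=[np.round(a[0]["centre"]),a[0]["conf"],onz(t,a[0]["centre"],z).round()]
    if b:r+=[np.round(b[0]["centre"]),b[0]["conf"],onz(s,b[0]["centre"],z).round()]
    if a and b:r+=["TRI",tri([(t,a[0]["centre"]),(s,b[0]["centre"])]).round()]
    print(*r)
print(get_obs()["time"])
E
```

```text
{'time': np.float64(0.0), 'joint_positions': array([ 1.146,  0.343,  1.525,  0.   ,  1.275, -0.146]), 'dq': array([-0.   ,  0.001,  0.   ,  0.001, -0.001,  0.   ]), 'tau': array([ -0.   , -43.124, -24.422,   0.072,   0.056,  -0.   ]), 'tool_pos': array([144.39 , 504.602, 404.025]), 'tcp_rot': array([-3.14 , -0.   ,  2.863]), 'contact_force': array([ 0.023,  0.589, -0.088]), 'moment': array([-0.059,  0.001, -0.008]), 'finger_force': np.float64(0.0), 'grip_width': np.float64(91.849)}
board_end [350. 232.] 0.91 [ 490. -130.  110.] [313. 169.] 0.73 [ 491. -119.  110.] TRI [ 488. -128.  103.]
face_left [306. 230.] 0.59 [500.  -6.  67.] [331. 189.] 0.66 [484. -27.  67.] TRI [499.  -9.  89.]
face_right [364. 200.] 0.87 [ 587. -176.   67.] [281. 182.] 0.7 [ 601. -180.   67.] TRI [ 593. -182.   59.]
pivot [286. 129.] 0.66 [790.  53. 110.] [282. 236.] 0.64 [780.  56. 110.] TRI [785.  55. 115.]
pin [234. 251.] 0.78 [436. 197.  85.] [385. 212.] 0.94 [432. 197.  85.] TRI [435. 198.  88.]
gong_top [317. 166.] 0.69 [666. -36. 151.] [292. 197.] 0.62 [669. -27. 151.] TRI [666. -34. 144.]
bell_tray [146. 290.] 0.95 [327. 465.   0.] [462. 258.] 0.87 [329. 471.   0.] TRI [326. 468.  -5.]
mug [138. 202.] 0.57 [593. 510.   0.] [423. 310.] 0.86 [586. 501.   0.] TRI [591. 505.  10.]
mallet [467. 196.] 0.55 [ 614. -502.    0.] [234. 155.] 0.68 [ 607. -506.    0.] TRI [ 611. -499.    8.]
strips [454. 279.] 0.6 [ 361. -450.    0.] [286. 136.] 0.62 [ 355. -465.    0.] TRI [ 363. -448.   12.]
1.1
```

View pics/ts0.png

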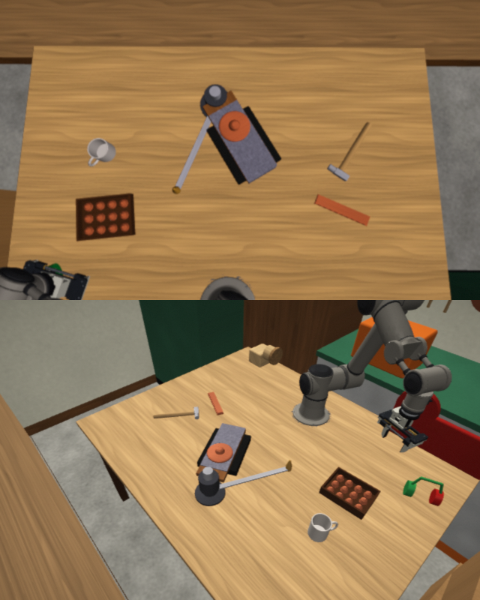

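```bash
python3 - <<'E'
import numpy as np
p=np.array([787,54.]);pin=np.array([434.5,197.5]);e=np.array([490,-128.])
print(np.hypot(*(pin-p)),np.hypot(*(e-p)))
a=np.arctan2(*(pin-p)[::-1]);b=np.arctan2(*(e-p)[::-1])
f=lambda x:(x-np.pi+np.pi)%(2*np.pi)-np.pi
print(f(a),f(b),(a-b)%(2*np.pi)-2*np.pi)
E
```

```text
380.5896740585588 348.3288675949784
-0.3866053500375437 0.5497742249191493 -0.9363795749566926
```

The picture shows the board pointing lower right in the top view, with its end at about (350,232). The pin is at (234,251), so it must swing about -0.94 rad. I'll move over to its right side.

```bash
python3 -m inch '[[-0.03,-0.026,0,0,0],[-0.06,-0.052,0,0,0],[-0.09,-0.078,0,0,0],[-0.12,-0.104,0,0,0],[-0.15,-0.13,0,0,0],[-0.18,-0.156,0,0,0],[-0.21,-0.182,0,0,0],[-0.24,-0.208,0,0,0]]'
python3 -m inch '[[-0.03,-0.026,0,0,0],[-0.06,-0.052,0,0,0],[-0.09,-0.078,0,0,0],[-0.12,-0.104,0,0,0],[-0.15,-0.13,0,0,0],[-0.18,-0.156,0,0,0],[-0.21,-0.182,0,0,0],[-0.24,-0.208,0,0,0]]'
python3 - <<'E'
from h import *
o=get_obs();print(o["time"],o["tool_pos"],o["tcp_rot"])
E
```

```text
time: 1.77
tool_pos: [318.4, 237.0, 405.0]
tcp_rot: [3.141, 0.001, 2.863]
contact_force: [0.4, 0.8, -0.6]
grip_width: 43.0
finger_force: 0.0
time: 2.43
tool_pos: [492.1, -29.3, 404.8]
tcp_rot: [3.141, 0.0, 2.862]
contact_force: [1.5, 0.4, -0.0]
grip_width: 0.2
finger_force: 0.0
2.4333 [492.12018291 -29.30333558 404.82258729] [3.14132688e+00 3.93702255e-04 2.86232976e+00]
```

```bash
python3 -m inch '[[-0.026,-0.023,0,0.12,0],[-0.052,-0.046,0,0.24,0],[-0.078,-0.069,0,0.36,0],[-0.104,-0.092,0,0.48,0],[-0.130,-0.114,0,0.6,0],[-0.156,-0.136,0,0.72,0],[-0.156,-0.136,0.02,0.743,0],[-0.156,-0.136,0.04,0.743,0]]'
cat >> h.py <<'E'
PV=np.array([792.,54.]);ROT=0
def felt(pic,z=112,guess=None):
    # angle of felt (world dir from pivot, minus pi), from low-saturation mid-grey pixels at radius 215..345
    S=2.0;N=800
    K=np.array(pic["intrinsics"]);T=np.linalg.inv(np.array(pic["pose"]))
    # plane map: u->x= PV0-400+u/S... ; image 1 px = 1mm, centred on pivot
    M=np.array([[1,0,PV[0]-400],[0,1,PV[1]-400],[0,0,z],[0,0,1.]])
    H=K@(T[:3]@M)
    im=cv2.warpPerspective(pic["color"],H,(N,N),flags=cv2.INTER_LINEAR|cv2.WARP_INVERSE_MAP)
    return im
def ang(pic,guess,vis=None):
    im=felt(pic);hsv=cv2.cvtColor(im,cv2.COLOR_RGB2HSV).astype(int)
    yy,xx=np.mgrid[:800,:800]-400.
    r=np.hypot(xx,yy);a=np.angle(np.exp(1j*(np.arctan2(yy,xx)-np.pi)))
    m=(hsv[...,1]<70)&(hsv[...,2]>70)&(hsv[...,2]<190)&(r>215)&(r<340)&(abs(a-guess)<0.4)
    n,l,st,c=cv2.connectedComponentsWithStats(m.astype(np.uint8))
    k=1+np.argmax(st[1:,4]);m=l==k
    if vis: cv2.imwrite(vis,np.where(m[...,None],[0,255,0],im[...,::-1])[100:700,:600])
    return a[m].mean(),np.median(a[m]),m.sum()
E
python3 - <<'E'
from h import *
o=get_obs();print(o["time"],o["tool_pos"],o["tcp_rot"])
t=capture("top");save(t,"t1");np.savez("cam.npz",K=t["intrinsics"],T=t["pose"])
print(ang(t,0.55,"pics/f1.png"))
r=look_for(t,"pivot");
for n,z in (("pin",85),("board_end",110),("pivot",110)):
    p=tip_of(t,n)
    if p: w=onz(t,p[0]["centre"],z);print(n,w.round(),p[0]["conf"],np.hypot(*(w[:2]-PV)),np.arctan2(-(w-[*PV,0])[1],-(w-[*PV,0])[0]))
E
```

```text
time: 3.1
tool_pos: [604.8, -203.1, 364.5]
tcp_rot: [3.14, 0.002, 2.116]
contact_force: [-0.6, 0.2, 0.1]
grip_width: 0.1
finger_force: 0.0
3.1 [ 604.77401511 -203.12851106  364.49317053] [3.13999777e+00 2.43228922e-03 2.11576465e+00]
(np.float64(0.6006112286997153), np.float64(0.5949331856492661), np.int64(16773))
pin [430. 202.  85.] 0.82 390.883696268202 -0.38806208584495794
board_end [ 481. -131.  110.] 0.86 361.7830445340033 0.5354925299062412
pivot [788.  43. 110.] 0.55 11.294304146794977 1.236468618713138[ WARN:0@1.294] global loadsave.cpp:1063 imwrite_ Unsupported depth image for selected encoder is fallbacked to CV_8U.
```

View pics/f1.png

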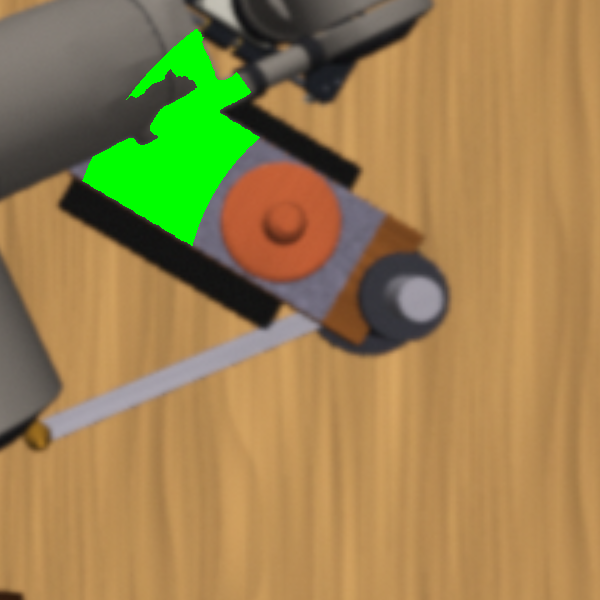

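```bash
python3 -m inch '[[0,0,0.04,0,0],[0,0,0.08,0,0],[0,0,0.11,0,0],[0.002,0,0.125,0,0],[0.005,0,0.125,0,0],[0.0066,0,0.125,0,0],[0.0082,0,0.125,0,0],[0.0098,0,0.125,0,0]]'
python3 -m inch '[[0.0016,0,0,0,0],[0.0032,0,0,0,0],[0.0048,0,0,0,0],[0.0064,0,0,0,0],[0.008,0,0,0,0],[0.0096,0,0,0,0],[0.0112,0,0,0,0],[0.0128,0,0,0,0]]'
python3 - <<'E'
from h import *
t=capture("top");save(t,"t2");s=capture("scene");save(s,"s2")
x=t["color"][60:300,200:500];y=s["color"][120:360,200:500]
cv2.imwrite("pics/v2.png",np.hstack([cv2.resize(x,(400,320)),cv2.resize(y,(400,320))])[:,:,::-1])
print(get_obs()["time"])
E
```

```text
time: 4.02
tool_pos: [599.6, -192.6, 242.4]
tcp_rot: [3.139, 0.004, 2.12]
contact_force: [0.1, -0.1, 0.9]
grip_width: 0.4
finger_force: 0.0
time: 4.68
tool_pos: [592.1, -181.6, 239.6]
tcp_rot: [-3.142, -0.0, 2.12]
contact_force: [-0.0, -1.1, -0.3]
grip_width: 0.4
finger_force: 0.1
4.7833
```

View pics/v2.png

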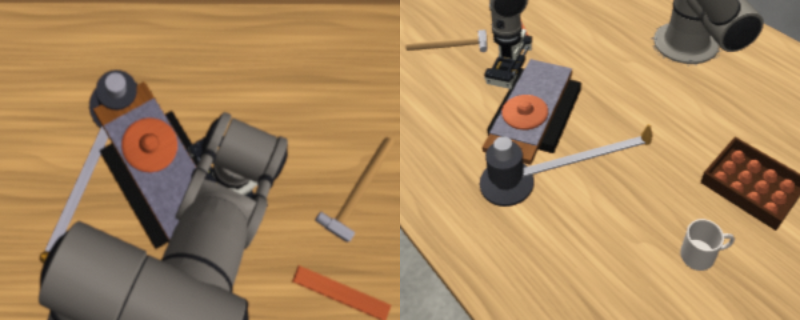

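```bash
python3 -m inch '[[0.0016,0,0,0,0],[0.0032,0,0,0,0],[0.0048,0,0,0,0],[0.0064,0,0,0,0],[0.008,0,0,0,0],[0.0096,0,0,0,0],[0.0112,0,0,0,0],[0.0128,0,0,0,0]]'
python3 - <<'E'
from h import *
import pickle
s=capture("scene");save(s,"s3");pickle.dump(s,open("s3.pkl","wb"))
im=cv2.imread("pics/s2.png")[:,:,::-1].copy()
for pic in (dict(s,color=im),s):
    print(ang(pic,0.5,"pics/f3.png" if pic is s else None))
print(get_obs()["time"])
E
```

```text
time: 5.45
tool_pos: [585.4, -170.6, 239.7]
tcp_rot: [3.142, -0.0, 2.12]
contact_force: [0.1, 0.3, 0.1]
grip_width: 0.7
finger_force: 0.0
(np.float64(0.5318864143687382), np.float64(0.5310049930969283), np.int64(16344))
(np.float64(0.4657204648497778), np.float64(0.4650802727770593), np.int64(16371))
5.5[ WARN:0@1.688] global loadsave.cpp:1063 imwrite_ Unsupported depth image for selected encoder is fallbacked to CV_8U.
```

View pics/f3.png

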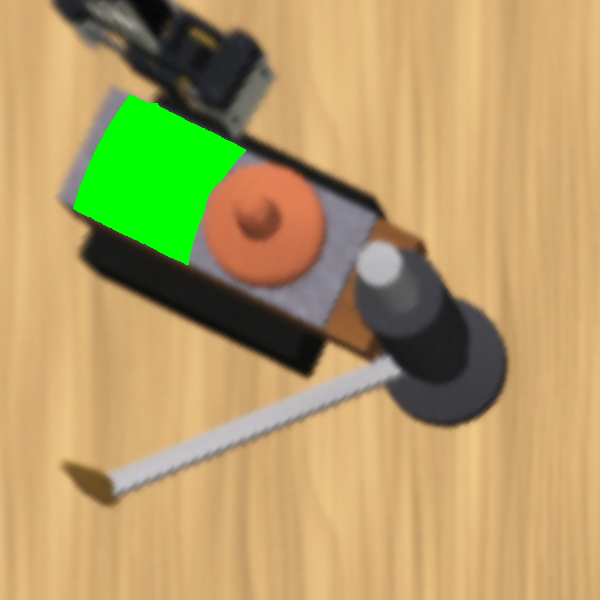

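```bash
python3 -m inch '[[0.0016,0,0,0,0],[0.0032,0,0,0,0],[0.0048,0,0,0,0],[0.0064,0,0,0,0],[0.008,0,0,0,0],[0.0096,0,0,0,0]]'
cat > m.py <<'E'
from h import *
import sys
g=float(sys.argv[1])
t0=get_obs()["time"];s=capture("scene");a=ang(s,g,"pics/last.png")
print("t",t0,"ang",a[0].round(4),a[1].round(4),a[2],"tool",get_obs()["tool_pos"].round(1),"spin",get_obs()["tcp_rot"][2].round(3))
E
python3 m.py 0.38 2>/dev/null
```

```text
time: 6.0
tool_pos: [580.4, -162.4, 239.7]
tcp_rot: [3.142, -0.0, 2.12]
contact_force: [-0.2, -0.4, 0.5]
grip_width: 0.2
finger_force: 0.0
t 6.0 ang 0.4034 0.4026 16391 tool [ 580.3 -162.2  239.7] spin 2.12
```

```bash
python3 -m inch '[[-0.003,0,0.0,0,0],[-0.003,0,-0.04,0,0],[-0.003,0,-0.08,0,0],[-0.001,0,-0.11,0,0],[0.034,0.019,-0.11,0,0],[0.069,0.038,-0.11,0,0],[0.104,0.058,-0.11,0,0],[0.139,0.077,-0.11,0,0]]'
python3 -m inch '[[0.035,0.019,0,0.11,0],[0.07,0.038,0,0.22,0],[0.105,0.057,0,0.33,0],[0.14,0.076,0,0.44,0],[0.175,0.095,0,0.55,0],[0.21,0.114,0,0.66,0],[0.242,0.134,0,0.77,0],[0.242,0.134,0,0.9,0]]'
python3 m.py 0.22 2>/dev/null
```

```text
time: 6.72
tool_pos: [573.5, -2.6, 350.1]
tcp_rot: [3.141, 0.0, 2.119]
contact_force: [1.2, -0.4, -0.0]
grip_width: 0.4
finger_force: 0.0
time: 7.38
tool_pos: [560.7, 278.7, 349.6]
tcp_rot: [-3.141, -0.003, 1.225]
contact_force: [-1.3, -0.7, -0.4]
grip_width: 0.6
finger_force: 0.0
t 7.3833 ang 0.2525 0.2522 16489 tool [561.1 276.  349.5] spin 1.216
```

View pics/last.png

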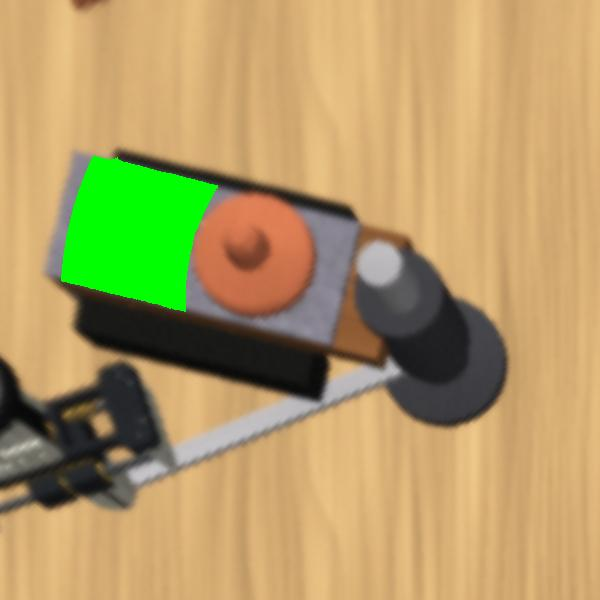

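```bash
python3 -m inch '[[0,0,0.04,0,0],[0,0,0.08,0,0],[0,0,0.11,0,0],[0,0,0.11,0,0],[0,0,0.11,0,0],[0,0,0.11,0,0],[0,0,0.11,0,0],[0,0,0.11,0,0]]'
python3 -m inch '[[0,0,0,0,0],[0,0,0,0,0],[0,0,0,0,0],[0,0,0,0,0],[0,0,0,0,0],[0,0,0,0,0],[0,0,0,0,0],[0,0,0,0,0]]' >/dev/null
python3 m.py 0.12 2>/dev/null
python3 -m inch '[[0,0,0,0,0],[0,0,0,0,0],[0,0,0,0,0],[0,0,0,0,0],[0,0,0,0,0],[0,0,0,0,0],[0,0,0,0,0],[0,0,0,0,0]]' >/dev/null
python3 -m inch '[[0,0,0,0,0],[0,0,0,0,0],[0,0,0,0,0],[0,0,0,0,0],[0,0,0,0,0],[0,0,0,0,0],[0,0,0,0,0],[0,0,0,0,0]]' >/dev/null
python3 m.py -0.02 2>/dev/null
```

```text
time: 8.1
tool_pos: [562.4, 272.6, 242.2]
tcp_rot: [3.138, -0.003, 1.225]
contact_force: [0.4, 1.0, -0.7]
grip_width: 0.1
finger_force: 0.0
t 8.7667 ang 0.1083 0.108 16484 tool [561.7 272.6 239.7] spin 1.225
t 10.15 ang -0.028 -0.0283 16573 tool [561.7 272.5 239.8] spin 1.225
```

```bash
python3 -m inch '[[-0.008,0,0,0,0],[-0.016,0,0,0,0],[-0.024,0,0,0,0],[-0.03,0,0,0,0],[-0.03,0,0,0,0],[-0.03,0,0,0,0],[-0.03,0,0,0,0],[-0.03,0,0,0,0]]' >/dev/null
python3 -m inch '[[0,0,0,0,0],[0,0,0,0,0],[0,0,0,0,0],[0,0,0,0,0],[0,0,0,0,0],[0,0,0,0,0],[0,0,0,0,0],[0,0,0,0,0]]' >/dev/null
python3 -m inch '[[0,0,0,0,0],[0,0,0,0,0],[0,0,0,0,0],[0,0,0,0,0],[0,0,0,0,0],[0,0,0,0,0],[0,0,0,0,0],[0,0,0,0,0]]'
python3 m.py -0.2 2>/dev/null; cp pics/last.png pics/c1.png
```

```text
time: 12.2
tool_pos: [551.5, 244.3, 239.7]
tcp_rot: [-3.142, -0.0, 1.225]
contact_force: [-0.4, -0.0, 0.2]
grip_width: 0.4
finger_force: 0.0
t 12.2 ang -0.1989 -0.1939 15035 tool [551.5 244.3 239.7] spin 1.225
```

View pics/c1.png

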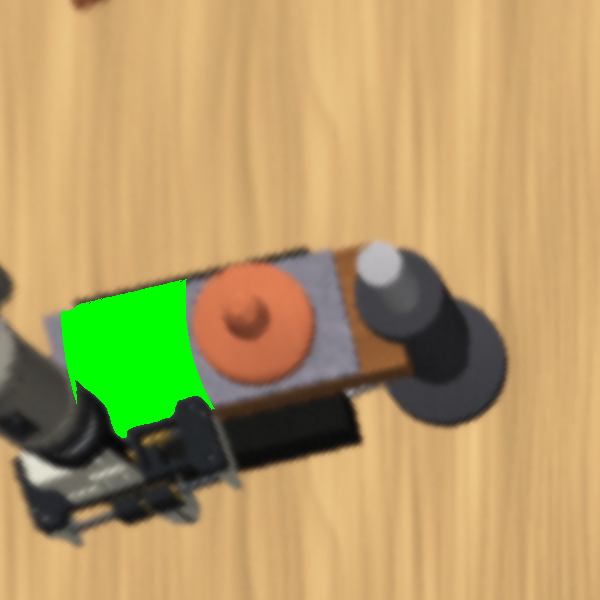

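```bash
python3 -m inch '[[0,0,0,0,0],[0,0,0,0,0],[0,0,0,0,0],[0,0,0,0,0],[0,0,0,0,0],[0,0,0,0,0],[0,0,0,0,0],[0,0,0,0,0]]' >/dev/null
python3 -m inch '[[0.001,0,0,0,0],[0.002,0,0,0,0],[0.003,0,0,0,0],[0.004,0,0,0,0],[0.005,0,0,0,0],[0.006,0,0,0,0],[0.007,0,0,0,0],[0.008,0,0,0,0]]' >/dev/null
python3 -m inch '[[0.001,0,0,0,0],[0.002,0,0,0,0],[0.003,0,0,0,0],[0.004,0,0,0,0],[0.005,0,0,0,0],[0.006,0,0,0,0],[0.007,0,0,0,0],[0.008,0,0,0,0]]' >/dev/null
python3 -m inch '[[0.001,0,0,0,0],[0.002,0,0,0,0],[0.003,0,0,0,0],[0.004,0,0,0,0],[0.005,0,0,0,0],[0.006,0,0,0,0],[0.007,0,0,0,0],[0.008,0,0,0,0]]'
python3 m.py -0.36 2>/dev/null; cp pics/last.png pics/c2.png
```

```text
time: 14.92
tool_pos: [559.7, 267.0, 239.8]
tcp_rot: [3.142, -0.0, 1.225]
contact_force: [-0.0, 0.6, -0.0]
grip_width: 0.1
finger_force: 0.0
t 14.9167 ang -0.3274 -0.3181 13608 tool [559.7 267.1 239.8] spin 1.225
```

View pics/c2.png

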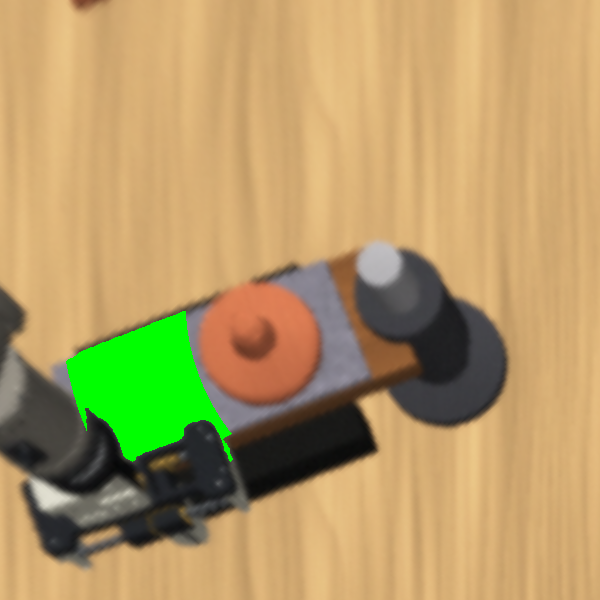

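```bash
cat > g.py <<'E'
from h import *
def gong(im,off):  # rectified rgb, offset of pivot
    hsv=cv2.cvtColor(im,cv2.COLOR_RGB2HSV).astype(int)
    yy,xx=np.mgrid[:im.shape[0],:im.shape[1]];xx=xx-off[0];yy=yy-off[1];r=np.hypot(xx,yy)
    m=((hsv[...,0]<=9)&(hsv[...,1]>110)&(hsv[...,2]>120)&(r<260)).astype(np.uint8)
    m=cv2.morphologyEx(m,cv2.MORPH_OPEN,np.ones((9,9)))
    n,l,st,c=cv2.connectedComponentsWithStats(m);k=1+np.argmax(st[1:,4])
    x,y,w,h=st[k,:4];ct=cv2.findContours((l==k).astype(np.uint8),0,1)[0][0]
    e=cv2.fitEllipse(cv2.convexHull(ct));return np.array(e[0])+[xx[0,0],yy[0,0]],st[k,4]
def gang(p,c): v=c-p;return np.arctan2(-v[1],-v[0])
E
python3 - <<'E'
from g import *
from scipy.optimize import least_squares
P=[]
for n,a in (("f1",None),("f3",.4657),("c1",-.2166),("c2",None)):
    c,ar=gong(cv2.imread(f"pics/{n}.png")[:,:,::-1].copy(),(400,300));print(n,c.round(1),ar);P.append(c)
E
python3 -m inch '[[0.001,0,0,0,0],[0.002,0,0,0,0],[0.003,0,0,0,0],[0.004,0,0,0,0]]'
python3 - <<'E'
from g import *
import pickle
s=capture("scene");save(s,"s5");c,_=gong(felt(s),(400,400));print(c.round(1))
s2=dict(s,color=cv2.imread("pics/s2.png")[:,:,::-1].copy());print("s2",gong(felt(s2),(400,400))[0].round(1))
cv2.imwrite("pics/c3.png",felt(s)[100:700,:600,::-1]);print(get_obs()["time"])
E
```

```text
f1 [-119.2  -78.6] 10992
f3 [-135.2  -75.5] 11286
c1 [-146.8   22.7] 11204
c2 [-140.5   42.9] 11070
time: 15.3
tool_pos: [561.0, 270.8, 239.7]
tcp_rot: [-3.142, -0.0, 1.225]
contact_force: [0.2, 0.6, -0.5]
grip_width: 0.4
finger_force: 0.0
[-140.5   42.8]
s2 [-130.5  -84.2]
15.35
```

```bash
python3 -m inch '[[0.01,0,0,0,0],[0.03,0,0,0,0],[0.06,0,0,0,0],[0.1,0,0,0,0],[0.14,0,-0.03,0,0],[0.14,0,-0.06,0,0],[0.14,0,-0.06,0,0],[0.14,0,-0.06,0,0]]'
cat > k.py <<'E'
from g import *
t=capture("top");s=capture("scene");save(t,"tk")
print(get_obs()["time"],"felt s",ang(s,-.37)[0],"gong",gong(felt(s),(400,400))[0].round(1))
cv2.imwrite("pics/k.png",felt(t)[100:700,:600,::-1])
for pic in (t,s):
    w={}
    for n,z in (("pin",85),("board_end",110),("face_right",67)):
        p=tip_of(pic,n)
        if p: w[n]=onz(pic,p[0]["centre"],z)[:2];v=w[n]-[793,53];print(n,w[n].round(),np.hypot(*v).round(),np.arctan2(-v[1],-v[0]).round(3))
E
python3 k.py
```

```text
time: 16.02
tool_pos: [608.7, 404.0, 302.2]
tcp_rot: [3.138, -0.004, 1.226]
contact_force: [-0.4, -0.3, 0.3]
grip_width: 0.3
finger_force: 0.0
16.1167 felt s -0.36005384187743833 gong [-140.5   42.8]
pin [433. 198.] 388.0 -0.384
board_end [463. 186.] 356.0 -0.382
face_right [475.  65.] 318.0 -0.038
pin [431. 200.] 390.0 -0.386
board_end [471. 184.] 348.0 -0.385
face_right [ 418. -396.] 585.0 0.876
```

View pics/k.png

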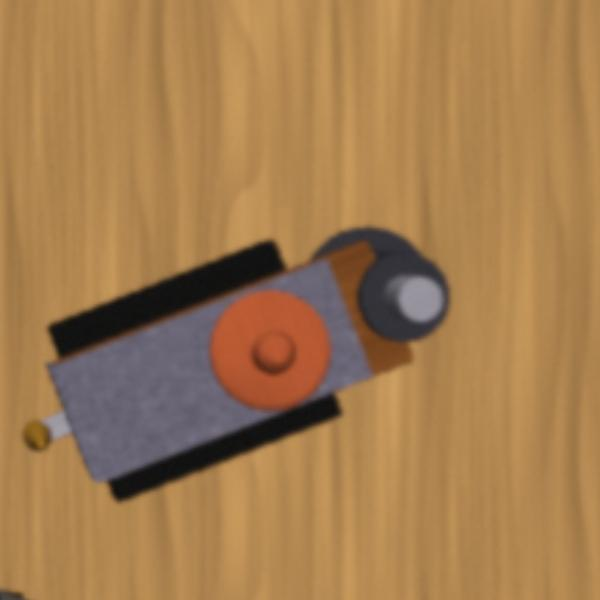

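The rectified top view shows the pin at (37,433), just off the middle of the board's end, and the gong centroid isn't moving. I'll wait out the 3 s and check again.

```bash
H='';
python3 -m inch '[[0,0,0,0,0],[0,0,0,0,0],[0,0,0,0,0],[0,0,0,0,0],[0,0,0,0,0],[0,0,0,0,0],[0,0,0,0,0],[0,0,0,0,0]]' >/dev/null
python3 -m inch '[[0,0,0,0,0],[0,0,0,0,0],[0,0,0,0,0],[0,0,0,0,0],[0,0,0,0,0],[0,0,0,0,0],[0,0,0,0,0],[0,0,0,0,0]]' >/dev/null
python3 -m inch '[[0,0,0,0,0],[0,0,0,0,0],[0,0,0,0,0],[0,0,0,0,0],[0,0,0,0,0],[0,0,0,0,0],[0,0,0,0,0],[0,0,0,0,0]]' >/dev/null
python3 -m inch '[[0,0,0,0,0],[0,0,0,0,0],[0,0,0,0,0],[0,0,0,0,0],[0,0,0,0,0],[0,0,0,0,0],[0,0,0,0,0],[0,0,0,0,0]]' >/dev/null
python3 -m inch '[[0,0,0,0,0],[0,0,0,0,0],[0,0,0,0,0],[0,0,0,0,0],[0,0,0,0,0],[0,0,0,0,0],[0,0,0,0,0],[0,0,0,0,0]]'
python3 k.py
```

```text
time: 19.75
tool_pos: [608.5, 402.3, 299.8]
tcp_rot: [3.142, -0.0, 1.225]
contact_force: [0.2, 0.1, 0.1]
grip_width: 0.5
finger_force: 0.0
19.85 felt s -0.3575878483747329 gong [-140.7   42.2]
pin [434. 196.] 386.0 -0.38
board_end [459. 193.] 363.0 -0.396
face_right [479.  57.] 314.0 -0.012
pin [428. 199.] 394.0 -0.38
board_end [456. 182.] 361.0 -0.366
face_right [492.  52.] 301.0 0.003
```

Over 3.7 s the board turned only about 0.003 rad, so it is at rest on the pin. Handing in.

```bash
python3 -c "
from plant import *
print(close_job())"
```

```text
the job is handed in; nothing more can be done
None
```

I swung the board round and caught it facing the pin, within about 0.03 rad by camera (limit about 0.087 rad); it stood still and untouched for over 3 s, and the job is handed in (no verdict was returned).

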